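# Pull the interlock plug and hold the sprung lid open

### The arm

A 6-joint arm with a two-finger parallel gripper is mounted at the origin on a cart in front of the work surface, level with it; the furniture and walls round the work are solid. World frame = base frame: x ahead of the robot, y to its left, z up, the work surface at z = 0. Lengths are in m, angles in degrees, forces in N, time in s.
With the tool pointing down it reaches from about 0.3 to 0.75 m from the base axis. Payload 8.5 kg.
Tool frame: the origin (TCP) lies on the mounting face of the last link; the fingertips stand 173 mm ahead of it and the grasp point (between the pads) lies 155 mm ahead of it (env.tips_ahead is the distance from the TCP to the fingertips, in m); z points along the fingers, x is the direction in which the jaws open and shut, and the axes are right-handed (so a half turn about z gives the same grasp; the last joint's range is limited). The gripper opens to 85 mm and grips with 20 to 120 N. Pads are 22 mm wide; open, the fingers measure 114 mm over their backs; the gripper's body (76 mm by 85 mm) begins 54 mm behind the grasp point. The pads swing forward as they close: fully open they stand 13 mm farther back than shut.
Start: joints at [54.528, 21.807, 74.336, -0, 83.858, -12.336], TCP at [0.216, 0.506, 0.405] pointing down, gripper open.
Joint ranges: [-178.18, 178.18], [-50.72, 133.34], [12.68, 142.11], [-81.47, 261.47], [9.98, 163.14], [-165.26, 165.26]. Speed limits (degrees/s): [136.94, 136.94, 180, 180, 180, 180].

### API

Orientations are given as a 3x3 rotation matrix whose columns are the frame's x, y, z axes.
In Python, from rig import env gives the robot as it stands. The module is installed in compiled form; this text tells all that it offers.
- The arm moves only by the tool step_arm, never from a script. Its argument "increments" is a list of rows, each an object of numbers: "x", "y", "z": the shift along the tool's x, y, z in cm; "wx", "wy", "wz": the turn, a rotation vector about the tool's x, y, z in rad; "gripper": the finger opening in cm, from 0 to 8.54. A call has 1 to 20 rows; each row shifts and turns the commanded pose from where the row before left it, along the tool's axes as they then stand; what a row does not reach is not made up. A row lasts 1/10 s, in which the tool goes at most 50 mm and 8.59 degrees, less where a joint would pass 70% of its speed; a pose out of reach is approached as far as the arm can. A call with a gripper value outside its range is refused whole. The fingers move at their own pace and stop on an object; "newtons" is the grip in N (left out, the last holds). Time passes only in rows, so rows that do not move let the fingers close. It gives the time, the measured TCP pose, the force and the opening at its end, in the units of the state.
- env.observe(): the state, without advancing time (a new reading comes with each control period).
- env.get_image(name): name is "side" or "top" or "wrist"; returns a dict with "color" (420x560x3 uint8, blue, green, red), "camera_matrix" (3x3 intrinsics, pixels), "distortion" ([k1, k2, p1, p2, k3] as OpenCV has them; the pictures are not rectified), "rvec" (rotation vector, rad) and "tvec" (3), from world to camera coordinates, as OpenCV has them. Camera axes: x right, y down, z forward; pixel columns grow to the right and rows downward; lengths in m; the calibration is good to about 2 mm. A picture is of the moment at which its call begins. There is no depth.
- env.close_job(): hands the job in, once; it reports no verdict.
The state is a dict: "time_s": time; "q": joint angles; "qvel": joint speeds; "joint_efforts": joint torques, N m; "position": TCP position; "tool_rot": TCP orientation; "ft_force": force on the tool from outside, world axes, zero at the start; "wrist_torque": the same for the moment, N m; "grip_width": finger opening in m.
Only numpy, scipy, OpenCV 4.12 (cv2) and the standard library are available. Lean on these libraries where they do the work, as an engineer would, in place of code of your own. Each camera call takes 0.05 s, during which the arm holds its last target. There are 200 camera calls.

### The job

Pull the orange interlock plug out of the socket on the side of the grey test chamber and put it in the blue bin; only then raise the chamber's spring-shut lid to 60 degrees (within about 7) so that the samples inside can be inspected. Nothing but your gripper will keep the lid up: finish while still holding it steady at that angle with the fingers, do not let go. Leave the loupe, the brass bush and the steel weight where they stand.

Things in the scene. Friction and masses are not known exactly. Their poses are not given: they have to be found in the camera images.
- chamber: grey open-topped test chamber fixed to the worktop, 160 (x) x 180 (y) x 74 mm high, with a lid on top whose upper face is at 83 mm. Origin: centre of its underside. Its front (the side with the lid's knob) looks along its -x axis; the socket is on its +y side: a black block 48 (x) x 56 (y) x 45 mm high. z up.
- chamber_lid (a joint): angle of the chamber's hinged lid (rad): 0 shut, grows as the front edge rises, stop at 1.6 (60 degrees = 1.047). The lid, 165 x 180 x 8 mm, grey frame with a clear window, 0.25 kg, hinges about the chamber's y axis through point lid_hinge. A spring and its weight shut it from any angle: raising it takes about 1 to 4 N at the knob.
- lid_hinge (a point): middle of the lid's hinge line, at the rear top edge of the chamber: 80 mm along the chamber's +x from its origin, 79 mm up. Axes as the chamber's.
- lid_knob (a point): centre of the black knob on the lid's front edge: cylinder, 22 mm diameter, 18 mm long along the chamber's y axis (flat ends to pinch), on a 10 mm wide neck, 200 mm from the hinge line. Lid shut: 79 mm above the worktop, 40 mm ahead of the front wall, free below and beside it. At lid angle a it lies 200 cos(a) mm toward the chamber's -x from the hinge line and 200 sin(a) mm above it.
- socket (a point): centre of the mouth of the socket's hole, in the top face of the black block (45 mm above the worktop, 122 mm along the chamber's +y from its origin). Square hole 13.5 mm wide, 28 mm deep, straight down. A sprung ball at its +x wall clicks into the pin's notch; it lets go at roughly 6 to 14 N of upward pull, within the first 5 mm.
- plug: interlock plug, 70 mm tall, 50 g: steel square pin of 12 mm, 26 mm long, below a black flange 30 x 34 x 4 mm, above that an orange grip 14 mm thick along the plug's x, 28 mm wide along its y, 40 mm tall. Origin: foot of the pin; z along the pin toward the grip. At the start it is fully home in the socket, upright, axes parallel to the chamber's, flange on the block; top 89 mm above the worktop.
- plug_grip (a point): point on the orange grip's middle axis, 54 mm above the pin's foot (16 mm below the plug's top): the place to grip it, pinching the 14 mm thickness.
- plug_mid (a point): middle of the plug's length, 35 mm above the pin's foot.
- blue_bin: blue open plastic bin, loose, 0.4 kg, 146 (its x) x 105 (its y) mm, walls 2 to 3 mm, floor 2 mm; three walls 52 mm high, the one on its -x side 30 mm high. Origin: centre of its underside, z up.
- loupe: black loupe barrel, 38 mm diameter, 30 mm high, standing loose; leave it. Origin: centre of its underside.
- brass_bush: brass bush, 30 mm diameter, 26 mm high, standing loose; leave it. Origin: centre of its underside.
- weight: steel weight with a knob top, 29 mm diameter, 48 mm high, standing loose; leave it. Origin: centre of its underside.
Mind the look-alikes: they are no part of the job. Leave any pink or purple look-alike of the plug alone.

How it is judged (in metres and radians):
On the way, in this order (a step that is already met when the one before it is completed fails the run):
1. the plug is out of its socket (z of plug in the frame of socket above 0.005 m), for 0.1 s.
2. the plug lies released in the blue bin (x of plug_mid in the frame of blue_bin between -0.07 and 0.07 m and y of plug_mid in the frame of blue_bin between -0.05 and 0.05 m and z of plug_mid in the frame of blue_bin below 0.05 m and angle between blue_bin's own z axis and vertical below 0.1 rad and contact force between plug and the fingers below 0.1 N and linear speed of plug below 0.05 m/s), for 0.2 s.
3. the lid is held at 60 degrees (value of joint chamber_lid between 0.925 and 1.169 rad), for 0.3 s.
At the end, for the whole second after the job is handed in: The lid stands still at 60 degrees, within 7 (0.925 to 1.169 rad), carried by the gripper's fingers (at least 1 N on the lid) and by no loose thing; the plug lies released inside the upright blue bin (all of step 3 and velocity of joint chamber_lid between -0.05 and 0.05 rad/s and contact force between chamber_lid and the fingers above 1 N and contact force between chamber_lid and plug below 0.1 N and contact force between chamber_lid and blue_bin below 0.1 N and contact force between chamber_lid and loupe below 0.1 N and contact force between chamber_lid and brass_bush below 0.1 N and contact force between chamber_lid and weight below 0.1 N and x of plug_mid in the frame of blue_bin between -0.07 and 0.07 m and y of plug_mid in the frame of blue_bin between -0.05 and 0.05 m and z of plug_mid in the frame of blue_bin below 0.05 m and angle between blue_bin's own z axis and vertical below 0.1 rad and contact force between plug and the fingers below 0.1 N); the arm keeps its last pose, push and grip.
It fails at once if the lid is opened (beyond 0.15 rad) while the plug is not in the blue bin (value of joint chamber_lid above 0.15 rad and horizontal distance between plug_mid and blue_bin above 0.1 m).
It fails at once if the loupe is moved by more than 30 mm or tipped over (distance of loupe from where it was at the start of the episode above 0.03 m or angle between loupe's own z axis and vertical above 0.6 rad).
It fails at once if the brass bush is moved by more than 30 mm or tipped over (distance of brass_bush from where it was at the start of the episode above 0.03 m or angle between brass_bush's own z axis and vertical above 0.6 rad).
It fails at once if the steel weight is moved by more than 30 mm or tipped over (distance of weight from where it was at the start of the episode above 0.03 m or angle between weight's own z axis and vertical above 0.6 rad).
It also fails if it takes over 56 s, if anything falls off the work surface, if the arm or the gripper's body presses on something with over 40 N, if the wrist force passes 120 N, or if a joint passes its speed limit or range.

## Working session

There is one attempt and no reset: what is moved stays moved. The work goes in short steps, Python scripts to look and compute and a tool call to move; the robot and the scene stay as the last step left them, time stands still between calls to the robot, and variables do not carry over. Pictures are saved under pics/ and viewed, about 8 in all and at most 12, crops included, and the job is handed in when it is done.

Besides the shell and the picture viewer there is one more tool, called after ">>>" in YAML: its name, and indented under it one key for each argument. step_arm: Moves the arm, as the interface text tells. Its arguments: {"type":"object","properties":{"increments":{"type":"array"},"newtons":{"type":"number"}},"required":["increments"]}

```bash
mkdir -p pics; cat > h.py <<'E'
import numpy as np, cv2
from rig import env
def grab(n,tag):
    im=env.get_image(n); cv2.imwrite(f'pics/{n}_{tag}.png',im['color']); return im
def ray(im,uv):
    p=cv2.undistortPoints(np.array([[uv]],float),np.array(im['camera_matrix']),np.array(im['distortion']))[0,0]
    R=cv2.Rodrigues(np.array(im['rvec'],float))[0]; t=np.array(im['tvec'],float).ravel()
    return -R.T@t, R.T@np.array([p[0],p[1],1.])
def onz(im,uv,z):
    c,d=ray(im,uv); return c+d*(z-c[2])/d[2]
def proj(im,P):
    return cv2.projectPoints(np.array(P,float).reshape(-1,1,3),np.array(im['rvec'],float),np.array(im['tvec'],float),np.array(im['camera_matrix']),np.array(im['distortion']))[0][:,0]
E
python3 - <<'E'
from h import *
a=grab('top','0')['color'];b=grab('side','0')['color'];
print(env.observe())
for n in('top','side'):
    im=env.get_image(n); print(n,ray(im,(280,210)))
E
```

```text
{'time_s': 0.1, 'q': array([ 5.45272940e+01,  2.18381428e+01,  7.43785998e+01, -1.63154627e-03,
        8.38568469e+01, -1.23377242e+01]), 'qvel': array([ 0.0396503 , -0.14338645, -0.20888857,  0.07923796,  0.01295581,
       -0.02731763]), 'joint_efforts': array([ 4.06484018e-03, -4.49220943e+01, -2.31657994e+01, -1.23638529e-04,
        3.69365851e-03,  4.16440241e-05]), 'position': array([0.21609606, 0.50573309, 0.40417454]), 'tool_rot': array([[ 3.92895364e-01,  9.19582901e-01, -7.22288001e-04],
       [ 9.19582320e-01, -3.92895951e-01, -1.06241933e-03],
       [-1.26076668e-03, -2.46783647e-04, -9.99999175e-01]]), 'ft_force': array([-0.17728162,  0.55928078,  0.04844616]), 'wrist_torque': array([ 0.07073715, -0.03823234,  0.04342894]), 'grip_width': 0.08534951430945961}
top (array([ 0.32423718, -0.07592677,  1.42177717]), array([ 0.18120119, -0.00726582, -0.98347676]))
side (array([ 0.14050917, -0.80339775,  0.77842953]), array([ 0.38678549,  0.67162903, -0.63191613]))
```

View pics/top_0.png

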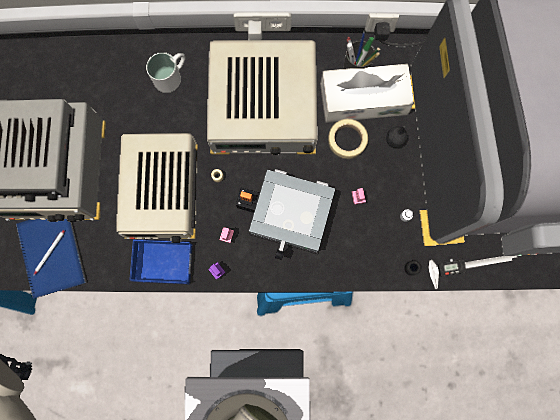

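View pics/side_0.png

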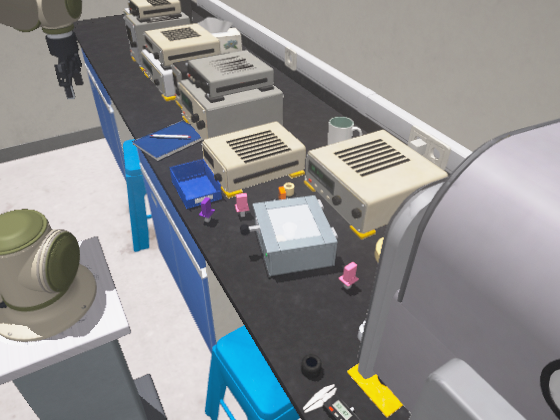

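The top view shows the chamber at about (293,210), with its knob at (283,250). The orange plug is at (245,197), the bin at (163,262), the bush at (217,175), and pink or purple look-alikes at (227,235), (217,270) and (360,196). The side view confirms this.

```bash
cat > m.py <<'E'
from h import *
im=env.get_image('top'); c=im['color']; hsv=cv2.cvtColor(c,cv2.COLOR_BGR2HSV)
def blobs(m,x0,y0,x1,y1,amin=20):
    k=np.zeros_like(m); k[y0:y1,x0:x1]=m[y0:y1,x0:x1]
    cs,_=cv2.findContours(k,cv2.RETR_EXTERNAL,cv2.CHAIN_APPROX_NONE)
    return [q for q in cs if cv2.contourArea(q)>amin]
om=cv2.inRange(hsv,(5,150,120),(20,255,255))
for q in blobs(om,225,180,262,215,5): print('orange',cv2.boundingRect(q),cv2.minAreaRect(q),cv2.contourArea(q), onz(im,cv2.minAreaRect(q)[0],.089))
bm=cv2.inRange(hsv,(100,120,60),(125,255,255))
for q in blobs(bm,120,230,205,292,300):
    P=np.array([onz(im,p,.052)[:2] for p in q[:,0].astype(float)],np.float32); r=cv2.minAreaRect(P); print('bin',r,cv2.boxPoints(r).round(3).tolist())
gm=cv2.inRange(c,(95,95,95),(255,255,255)); gm[:, :]=gm
for q in blobs(gm,242,160,345,262,2000):
    P=np.array([onz(im,p,.083)[:2] for p in q[:,0].astype(float)],np.float32); r=cv2.minAreaRect(P); print('lid',r,cv2.boxPoints(r).round(3).tolist(), cv2.boundingRect(q))
cr=cv2.resize(c[160:290,120:340],None,fx=3.6,fy=3.6,interpolation=cv2.INTER_CUBIC); cv2.imwrite('pics/crop0.png',cr)
s=env.get_image('side')
c=s['color'];hsv=cv2.cvtColor(c,cv2.COLOR_BGR2HSV); om=cv2.inRange(hsv,(5,150,120),(20,255,255))
for q in blobs(om,270,175,300,210,5): print('side orange',cv2.boundingRect(q))
cv2.imwrite('pics/crop1.png',cv2.resize(c[140:300,160:380],None,fx=3.6,fy=3.6,interpolation=cv2.INTER_CUBIC))
E
python3 m.py
```

```text
orange (241, 191, 11, 11) ((245.4705810546875, 196.11766052246094), (11.156637191772461, 7.761139392852783), 14.03624439239502) 26.0 [0.60532004 0.00075177 0.089     ]
bin ((0.444839745759964, 0.21911466121673584), (0.1522531360387802, 0.10795244574546814), 86.92375946044922) [[0.3869999945163727, 0.1459999978542328], [0.4950000047683716, 0.14000000059604645], [0.503000020980835, 0.2919999957084656], [0.39500001072883606, 0.2980000078678131]]
lid ((0.5645329356193542, -0.11331740766763687), (0.17969439923763275, 0.19668088853359222), 73.90696716308594) [[0.4449999928474426, -0.1720000058412552], [0.6340000033378601, -0.22699999809265137], [0.6840000152587891, -0.05400000140070915], [0.4950000047683716, 0.0]] (249, 169, 86, 83)
side orange (279, 186, 7, 13)
```

View pics/crop0.png

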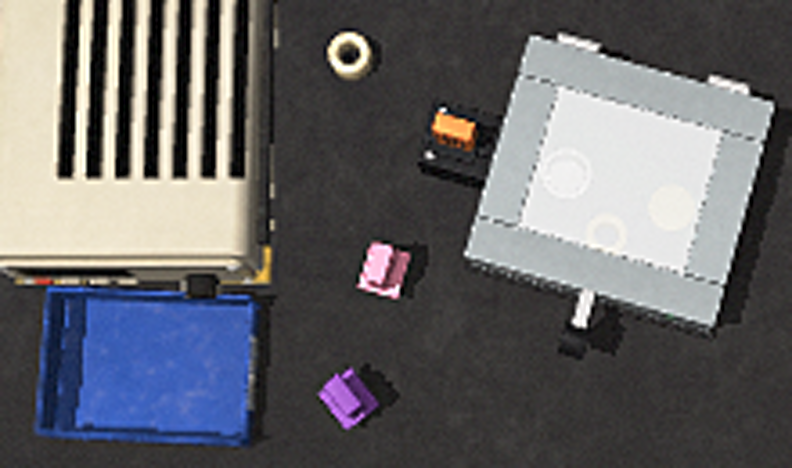

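View pics/crop1.png

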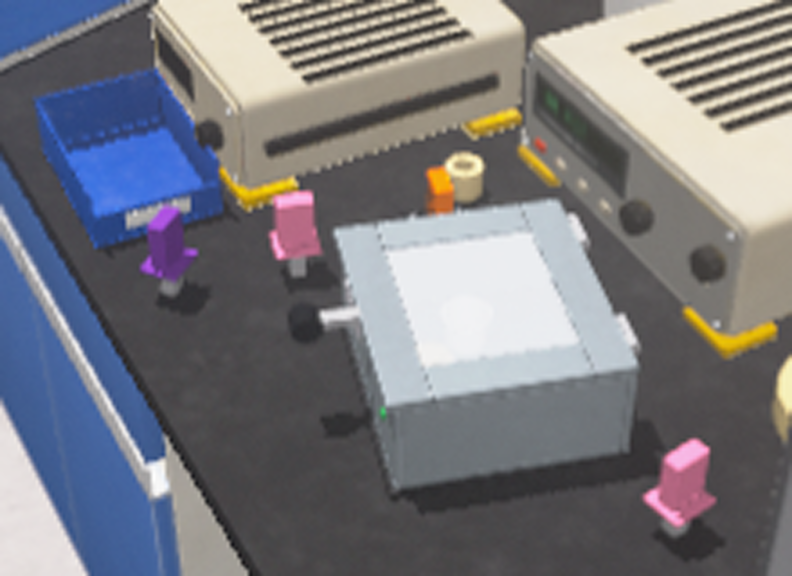

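The crops clearly show the lid corners, the knob, and the orange grip on the chamber's +y side. The bush is clear of the plug, at crop pixel (350,55). Next I'll work out the poses.

```bash
cat > pose.py <<'E'
from h import *
im=env.get_image('top'); c=im['color']
f=lambda p:(p[0]/3.6+120-.36,p[1]/3.6+160-.36)
cor=[(528,37),(774,101),(716,320),(467,255)]
W=np.array([onz(im,f(p),.083)[:2] for p in cor])
M=np.array([(80,90),(80,-90),(-85,-90),(-85,90)])/1000.
print('edges',[round(np.linalg.norm(W[i]-W[i-1]),3) for i in range(4)])
mc,wc=M.mean(0),W.mean(0); H=(M-mc).T@(W-wc); yaw=np.arctan2(H[0,1]-H[1,0],H[0,0]+H[1,1])
R=np.array([[np.cos(yaw),-np.sin(yaw)],[np.sin(yaw),np.cos(yaw)]]); o=wc-R@mc
print('yaw',np.degrees(yaw),'origin',o,'res mm',((M@R.T+o-W)*1000).round(1).tolist())
L=lambda x,y:(R@[x,y]+o)
print('plug from chamber',L(0,.122),'knob',L(-.12,0),'hinge',L(.08,0))
print('orange top face', onz(im,f((454,123)),.089)[:2],'knob seen',onz(im,f((574,341)),.083)[:2])
print('bush',onz(im,f((349,54)),.026)[:2])
s=env.get_image('side'); g=lambda p:(p[0]/3.6+160-.36,p[1]/3.6+140-.36)
print('plug top side',onz(s,g((440,177)),.089)[:2],'knob side',onz(s,g((304,322)),.079)[:2])
print('instr front top z?', [onz(im,f((255,275)),z)[:2].round(3).tolist() for z in(0,.05,.1)])
P=np.r_[L(0,.122),.089]; K=np.r_[L(-.12,0),.079]
print('proj plug/knob side crop',((proj(s,[P,K])-[160,140])*3.6).round(),'top',((proj(im,[P,K])-[120,160])*3.6).round())
E
python3 pose.py
```

```text
edges [np.float64(0.161), np.float64(0.179), np.float64(0.16), np.float64(0.178)]
yaw -15.1162934422021 origin [ 0.57628561 -0.11713868] res mm [[2.4, 0.2], [1.9, -0.7], [-2.9, -0.7], [-1.4, 1.3]]
plug from chamber [0.60810065 0.00063994] knob [ 0.46043779 -0.08584519] hinge [ 0.65351749 -0.138001  ]
orange top face [6.11246480e-01 1.00369275e-04] knob seen [ 0.45934772 -0.08328129]
bush [0.67691376 0.08154573]
plug top side [0.60946132 0.00329157] knob side [ 0.45907104 -0.08211516]
instr front top z? [[0.516, 0.151], [0.51, 0.143], [0.503, 0.135]]
proj plug/knob side crop [[439. 178.]
 [307. 323.]] top [[452. 126.]
 [576. 339.]]
```

>>> step_arm:
  increments:
    - {"x": -2.4,"y": 4.3,"gripper": 5}
    - {"x": -2.4,"y": 4.3}
    - {"x": -2.4,"y": 4.3}
    - {"x": -2.4,"y": 4.3}
    - {"x": -2.4,"y": 4.3}
    - {"x": -2.4,"y": 4.3}
    - {"x": -2.4,"y": 4.3}
    - {"x": -2.4,"y": 4.3}
    - {"x": -2.4,"y": 4.3}
    - {"x": -2.4,"y": 4.3}
    - {"x": -2.4,"y": 4.3}
    - {"x": -2.4,"y": 4.3}
    - {"wz": 0.143}
    - {"wz": 0.143}
    - {"wz": 0.143}
    - {"wz": 0.143}
    - {"wz": 0.143}
    - {"wz": 0.143}
    - {"wz": 0.143}
    - {"wz": 0.143}

```text
invalid input at $.increments[0]: expected keys x, y, z, wx, wy, wz, gripper
```

>>> step_arm:
  increments:
    - {"wz": 0.143}
    - {"wz": 0.143}
    - {}

```text
invalid input at $.increments[0]: expected keys x, y, z, wx, wy, wz, gripper
```

```bash
cat > d.py <<'E'
import sys
from h import *
o=env.observe(); R=np.array(o['tool_rot']); t=np.array([float(v) for v in sys.argv[1:4]]); 
print('t',o['time_s'],'pos',o['position'].round(4),'F',o['ft_force'].round(1),'grip',round(o['grip_width'],4),'yawx',np.degrees(np.arctan2(R[1,0],R[0,0])).round(2),'z',R[:,2].round(4))
print('tool cm',(R.T@(t-o['position'])*100).round(2))
E
python3 d.py 0.609 0.001 0.228; python3 -c "
from h import *
grab('wrist','1')"
```

```text
t 0.4 pos [0.2161 0.5058 0.4046] F [ 0.8  0.  -0.2] grip 0.0853 yawx 66.87 z [-2.e-04 -2.e-04 -1.e+00]
tool cm [-30.98  55.96  17.67]
```

View pics/wrist_1.png

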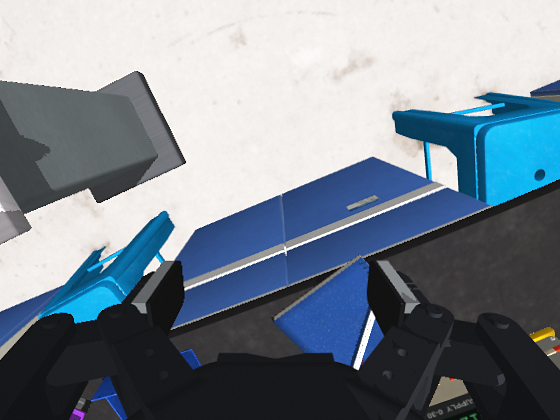

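All seven keys are required, so the arm didn't move. The wrist view only shows the start area, with the fingers at about (160,310) and (395,300). I'll resend the moves with full rows.

>>> step_arm:
  increments:
    - {"x": -2.4,"y": 4.3,"z": 0,"wx": 0,"wy": 0,"wz": 0,"gripper": 5}
    - {"x": -2.4,"y": 4.3,"z": 0,"wx": 0,"wy": 0,"wz": 0,"gripper": 5}
    - {"x": -2.4,"y": 4.3,"z": 0,"wx": 0,"wy": 0,"wz": 0,"gripper": 5}
    - {"x": -2.4,"y": 4.3,"z": 0,"wx": 0,"wy": 0,"wz": 0,"gripper": 5}
    - {"x": -2.4,"y": 4.3,"z": 0,"wx": 0,"wy": 0,"wz": 0,"gripper": 5}
    - {"x": -2.4,"y": 4.3,"z": 0,"wx": 0,"wy": 0,"wz": 0,"gripper": 5}
    - {"x": -2.4,"y": 4.3,"z": 0,"wx": 0,"wy": 0,"wz": 0,"gripper": 5}
    - {"x": -2.4,"y": 4.3,"z": 0,"wx": 0,"wy": 0,"wz": 0,"gripper": 5}
    - {"x": -2.4,"y": 4.3,"z": 0,"wx": 0,"wy": 0,"wz": 0,"gripper": 5}
    - {"x": -2.4,"y": 4.3,"z": 0,"wx": 0,"wy": 0,"wz": 0,"gripper": 5}
    - {"x": -2.4,"y": 4.3,"z": 0,"wx": 0,"wy": 0,"wz": 0,"gripper": 5}
    - {"x": -2.4,"y": 4.3,"z": 0,"wx": 0,"wy": 0,"wz": 0,"gripper": 5}
    - {"x": 0,"y": 0,"z": 0,"wx": 0,"wy": 0,"wz": 0.143,"gripper": 5}
    - {"x": 0,"y": 0,"z": 0,"wx": 0,"wy": 0,"wz": 0.143,"gripper": 5}
    - {"x": 0,"y": 0,"z": 0,"wx": 0,"wy": 0,"wz": 0.143,"gripper": 5}
    - {"x": 0,"y": 0,"z": 0,"wx": 0,"wy": 0,"wz": 0.143,"gripper": 5}
    - {"x": 0,"y": 0,"z": 0,"wx": 0,"wy": 0,"wz": 0.143,"gripper": 5}
    - {"x": 0,"y": 0,"z": 0,"wx": 0,"wy": 0,"wz": 0.143,"gripper": 5}
    - {"x": 0,"y": 0,"z": 0,"wx": 0,"wy": 0,"wz": 0.143,"gripper": 5}
    - {"x": 0,"y": 0,"z": 0,"wx": 0,"wy": 0,"wz": 0.143,"gripper": 5}

```text
time_s: 2.45
position: [0.5774, 0.0382, 0.4047]
tool_rot: [[1.0, 0.017, -0.0], [0.017, -1.0, 0.0], [-0.0, -0.0, -1.0]]
ft_force: [-0.6, -0.1, 0.1]
grip_width: 0.0501
```

>>> step_arm:
  increments:
    - {"x": 0,"y": 0,"z": 0,"wx": 0,"wy": 0,"wz": 0.143,"gripper": 5}
    - {"x": 0,"y": 0,"z": 0,"wx": 0,"wy": 0,"wz": 0.143,"gripper": 5}
    - {"x": 0,"y": 0,"z": 0,"wx": 0,"wy": 0,"wz": 0,"gripper": 5}

```text
time_s: 2.75
position: [0.5774, 0.0382, 0.4047]
tool_rot: [[0.965, -0.261, -0.0], [-0.261, -0.965, 0.0], [-0.0, 0.0, -1.0]]
ft_force: [0.4, 0.6, 0.1]
grip_width: 0.0499
```

```bash
python3 d.py 0.609 0.001 0.228; python3 - <<'E'
from h import *
im=grab('wrist','2')
o=env.observe()
print(proj(im,[[.609,.001,.089],[.609,.001,.049],o['position']+.155*o['tool_rot'][:,2]]).round())
hsv=cv2.cvtColor(im['color'],cv2.COLOR_BGR2HSV); m=cv2.inRange(hsv,(5,150,120),(20,255,255))
for q in cv2.findContours(m,0,1)[0]:
  if cv2.contourArea(q)>50: print(cv2.boundingRect(q),cv2.minAreaRect(q))
E
```

```text
t 2.75 pos [0.5774 0.0382 0.4047] F [0.4 0.6 0.1] grip 0.0499 yawx -15.14 z [-1.e-04  0.e+00 -1.e+00]
tool cm [ 4.02  2.76 17.67]
[[318. 224.]
 [313. 212.]
 [276. 285.]]
(307, 201, 19, 37) ((316.713623046875, 218.84735107421875), (36.94672393798828, 17.475730895996094), 86.05481719970703)
```

View pics/wrist_2.png

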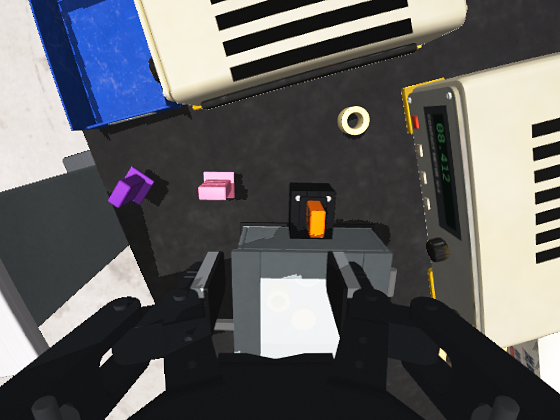

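The wrist view shows the orange grip at (316,220), against my prediction of (318,224). That agrees, so I'll go down and grip.

>>> step_arm:
  increments:
    - {"x": 2,"y": 1.4,"z": 0,"wx": 0,"wy": 0,"wz": 0,"gripper": 5}
    - {"x": 2,"y": 1.4,"z": 0,"wx": 0,"wy": 0,"wz": 0,"gripper": 5}
    - {"x": 0,"y": 0,"z": 3,"wx": 0,"wy": 0,"wz": 0,"gripper": 5}
    - {"x": 0,"y": 0,"z": 3,"wx": 0,"wy": 0,"wz": 0,"gripper": 5}
    - {"x": 0,"y": 0,"z": 3,"wx": 0,"wy": 0,"wz": 0,"gripper": 5}
    - {"x": 0,"y": 0,"z": 3,"wx": 0,"wy": 0,"wz": 0,"gripper": 5}
    - {"x": 0,"y": 0,"z": 3,"wx": 0,"wy": 0,"wz": 0,"gripper": 5}
    - {"x": 0,"y": 0,"z": 1.7,"wx": 0,"wy": 0,"wz": 0,"gripper": 5}
    - {"x": 0,"y": 0,"z": 1,"wx": 0,"wy": 0,"wz": 0,"gripper": 5}
    - {"x": 0,"y": 0,"z": 0,"wx": 0,"wy": 0,"wz": 0,"gripper": 5}

```text
time_s: 3.8
position: [0.6087, 0.0007, 0.2268]
tool_rot: [[0.966, -0.258, -0.002], [-0.258, -0.966, 0.0], [-0.002, 0.0, -1.0]]
ft_force: [0.3, 0.8, -0.3]
grip_width: 0.05
```

>>> step_arm:
  increments:
    - {"x": 0,"y": 0,"z": 0,"wx": 0,"wy": 0,"wz": 0,"gripper": 1}
    - {"x": 0,"y": 0,"z": 0,"wx": 0,"wy": 0,"wz": 0,"gripper": 1}
    - {"x": 0,"y": 0,"z": 0,"wx": 0,"wy": 0,"wz": 0,"gripper": 1}
    - {"x": 0,"y": 0,"z": 0,"wx": 0,"wy": 0,"wz": 0,"gripper": 1}
    - {"x": 0,"y": 0,"z": 0,"wx": 0,"wy": 0,"wz": 0,"gripper": 1}
    - {"x": 0,"y": 0,"z": 0,"wx": 0,"wy": 0,"wz": 0,"gripper": 1}
    - {"x": 0,"y": 0,"z": 0,"wx": 0,"wy": 0,"wz": 0,"gripper": 1}
  newtons: 60

```text
time_s: 4.5
position: [0.609, 0.0007, 0.2289]
tool_rot: [[0.966, -0.26, 0.002], [-0.26, -0.966, -0.0], [0.002, -0.0, -1.0]]
ft_force: [-1.1, 0.1, 6.3]
grip_width: 0.0131
```

>>> step_arm:
  increments:
    - {"x": 0,"y": 0,"z": -0.3,"wx": 0,"wy": 0,"wz": 0,"gripper": 1}
    - {"x": 0,"y": 0,"z": -0.3,"wx": 0,"wy": 0,"wz": 0,"gripper": 1}
    - {"x": 0,"y": 0,"z": -0.4,"wx": 0,"wy": 0,"wz": 0,"gripper": 1}
    - {"x": 0,"y": 0,"z": -0.5,"wx": 0,"wy": 0,"wz": 0,"gripper": 1}
    - {"x": 0,"y": 0,"z": -0.7,"wx": 0,"wy": 0,"wz": 0,"gripper": 1}
    - {"x": 0,"y": 0,"z": -1,"wx": 0,"wy": 0,"wz": 0,"gripper": 1}
    - {"x": 0,"y": 0,"z": -2,"wx": 0,"wy": 0,"wz": 0,"gripper": 1}
    - {"x": 0,"y": 0,"z": -3,"wx": 0,"wy": 0,"wz": 0,"gripper": 1}
    - {"x": 0,"y": 0,"z": -3,"wx": 0,"wy": 0,"wz": 0,"gripper": 1}
    - {"x": 0,"y": 0,"z": -3,"wx": 0,"wy": 0,"wz": 0,"gripper": 1}
    - {"x": 0,"y": 0,"z": 0,"wx": 0,"wy": 0,"wz": 0,"gripper": 1}

```text
time_s: 5.6
position: [0.6087, 0.0009, 0.3753]
tool_rot: [[0.966, -0.26, 0.009], [-0.26, -0.966, -0.002], [0.009, -0.001, -1.0]]
ft_force: [0.2, -0.3, -0.2]
grip_width: 0.0134
```

```bash
python3 d.py 0.437 0.219 0.37; python3 - <<'E'
from h import *
a=grab('wrist','3')['color']; b=grab('side','3')['color']
cv2.imwrite('pics/c3.png',np.hstack([a[180:420,100:480],cv2.resize(b[100:290,180:380],(250,240))]))
E
```

```text
t 5.6 pos [0.6087 0.0009 0.3753] F [ 0.2 -0.3 -0.2] grip 0.0134 yawx -15.06 z [ 0.0091 -0.0018 -1.    ]
tool cm [-22.25 -16.61   0.33]
```

View pics/c3.png

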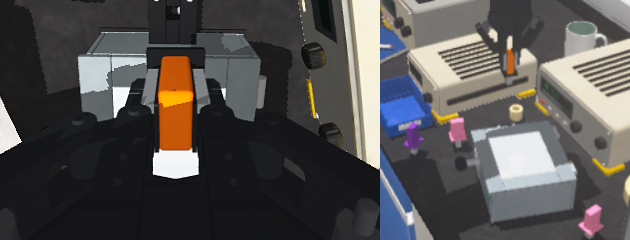

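The wrist and side crops show the orange plug held upright between the fingers and clear of the socket. I'll go toward the robot first, then over to the bin, and lower it.

>>> step_arm:
  increments:
    - {"x": -3.7,"y": 0,"z": 0,"wx": 0,"wy": 0,"wz": 0,"gripper": 1}
    - {"x": -3.7,"y": 0,"z": 0,"wx": 0,"wy": 0,"wz": 0,"gripper": 1}
    - {"x": -3.7,"y": 0,"z": 0,"wx": 0,"wy": 0,"wz": 0,"gripper": 1}
    - {"x": -3.7,"y": 0,"z": 0,"wx": 0,"wy": 0,"wz": 0,"gripper": 1}
    - {"x": -3.7,"y": 0,"z": 0,"wx": 0,"wy": 0,"wz": 0,"gripper": 1}
    - {"x": -3.7,"y": 0,"z": 0,"wx": 0,"wy": 0,"wz": 0,"gripper": 1}
    - {"x": 0,"y": -3.3,"z": 0,"wx": 0,"wy": 0,"wz": 0,"gripper": 1}
    - {"x": 0,"y": -3.3,"z": 0,"wx": 0,"wy": 0,"wz": 0,"gripper": 1}
    - {"x": 0,"y": -3.3,"z": 0,"wx": 0,"wy": 0,"wz": 0,"gripper": 1}
    - {"x": 0,"y": -3.3,"z": 0,"wx": 0,"wy": 0,"wz": 0,"gripper": 1}
    - {"x": 0,"y": -3.4,"z": 0,"wx": 0,"wy": 0,"wz": 0,"gripper": 1}
    - {"x": 0,"y": 0,"z": 0,"wx": 0,"wy": 0,"wz": 0,"gripper": 1}
    - {"x": 0,"y": 0,"z": 3,"wx": 0,"wy": 0,"wz": 0,"gripper": 1}
    - {"x": 0,"y": 0,"z": 3,"wx": 0,"wy": 0,"wz": 0,"gripper": 1}
    - {"x": 0,"y": 0,"z": 3,"wx": 0,"wy": 0,"wz": 0,"gripper": 1}
    - {"x": 0,"y": 0,"z": 2.5,"wx": 0,"wy": 0,"wz": 0,"gripper": 1}
    - {"x": 0,"y": 0,"z": 1.5,"wx": 0,"wy": 0,"wz": 0,"gripper": 1}
    - {"x": 0,"y": 0,"z": 0,"wx": 0,"wy": 0,"wz": 0,"gripper": 1}

```text
time_s: 7.5
position: [0.4369, 0.2181, 0.2376]
tool_rot: [[0.965, -0.26, -0.006], [-0.26, -0.965, -0.001], [-0.005, 0.003, -1.0]]
ft_force: [0.2, 0.1, -0.9]
grip_width: 0.013
```

```bash
python3 d.py 0.437 0.219 0.223; python3 -c "
from h import *
s=grab('side','4')['color'];t=grab('top','4')['color']
cv2.imwrite('pics/c4.png',np.hstack([cv2.resize(s[120:260,130:270],(400,400)),cv2.resize(t[180:300,100:220],(400,400))]))"
```

```text
t 7.5 pos [0.4369 0.2181 0.2376] F [ 0.2  0.1 -0.9] grip 0.013 yawx -15.09 z [-0.0056 -0.0014 -1.    ]
tool cm [-0.01 -0.09  1.46]
```

View pics/c4.png

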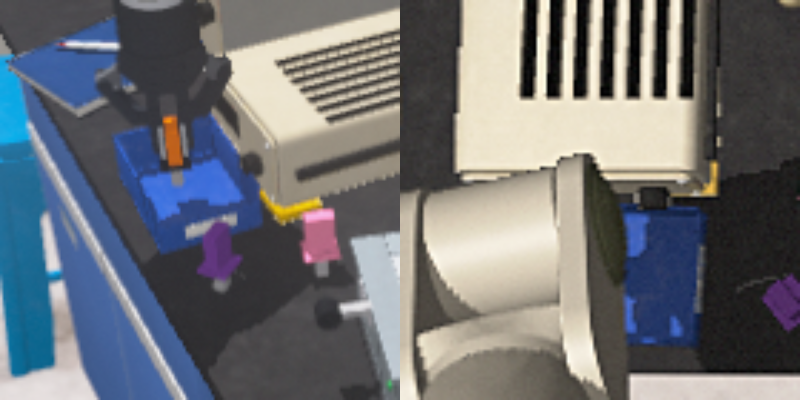

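The plug is above the bin floor, inside the walls (side crop about (172,150)). I'll lower it 1.4 cm, release it and retreat.

>>> step_arm:
  increments:
    - {"x": 0,"y": 0,"z": 0.7,"wx": 0,"wy": 0,"wz": 0,"gripper": 1}
    - {"x": 0,"y": 0,"z": 0.7,"wx": 0,"wy": 0,"wz": 0,"gripper": 1}
    - {"x": 0,"y": 0,"z": 0,"wx": 0,"wy": 0,"wz": 0,"gripper": 1}
    - {"x": 0,"y": 0,"z": 0,"wx": 0,"wy": 0,"wz": 0,"gripper": 4}
    - {"x": 0,"y": 0,"z": 0,"wx": 0,"wy": 0,"wz": 0,"gripper": 4}
    - {"x": 0,"y": 0,"z": 0,"wx": 0,"wy": 0,"wz": 0,"gripper": 4}
    - {"x": 0,"y": 0,"z": 0,"wx": 0,"wy": 0,"wz": 0,"gripper": 4}
    - {"x": 0,"y": 0,"z": -1,"wx": 0,"wy": 0,"wz": 0,"gripper": 4}
    - {"x": 0,"y": 0,"z": -2,"wx": 0,"wy": 0,"wz": 0,"gripper": 4}
    - {"x": 0,"y": 0,"z": -3,"wx": 0,"wy": 0,"wz": 0,"gripper": 4}
    - {"x": 0,"y": 0,"z": -3,"wx": 0,"wy": 0,"wz": 0,"gripper": 4}
    - {"x": 0,"y": 0,"z": -3,"wx": 0,"wy": 0,"wz": 0,"gripper": 4}
    - {"x": 0,"y": 0,"z": -3,"wx": 0,"wy": 0,"wz": 0,"gripper": 4}
    - {"x": 0,"y": 0,"z": 0,"wx": 0,"wy": 0,"wz": 0,"gripper": 4}
    - {"x": 0,"y": 0,"z": 0,"wx": 0,"wy": 0,"wz": 0,"gripper": 4}
    - {"x": 0,"y": 0,"z": 0,"wx": 0,"wy": 0,"wz": 0,"gripper": 4}

```text
time_s: 9.2
position: [0.4373, 0.2187, 0.3751]
tool_rot: [[0.966, -0.26, -0.002], [-0.26, -0.966, -0.0], [-0.001, 0.001, -1.0]]
ft_force: [-0.2, -0.1, 0.6]
grip_width: 0.0401
```

```bash
python3 d.py 0.4597 -0.084 0.234; python3 -c "
from h import *
s=grab('side','5')['color'];t=grab('wrist','5')['color']
cv2.imwrite('pics/c5.png',np.hstack([cv2.resize(s[120:260,130:270],(360,360)),t[60:420,60:500]]))"
```

```text
t 9.2 pos [0.4373 0.2187 0.3751] F [-0.2 -0.1  0.6] grip 0.0401 yawx -15.07 z [-1.6e-03 -3.0e-04 -1.0e+00]
tool cm [10.05 28.63 14.11]
```

View pics/c5.png

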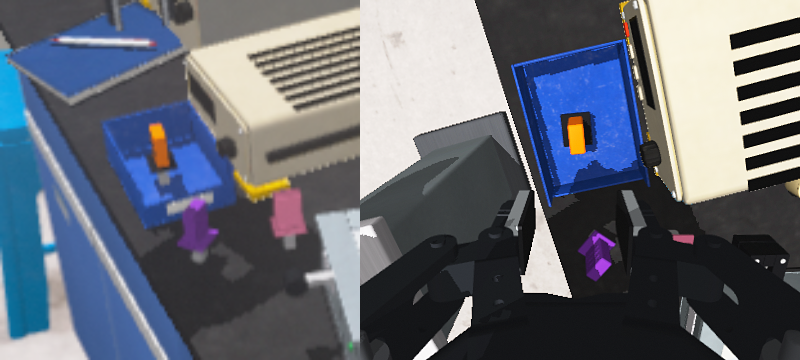

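The orange plug stands free in the upright bin, at about (158,145) in the side crop and (577,132) in the wrist crop. Next I'll go over the knob and turn 90 degrees.

>>> step_arm:
  increments:
    - {"x": 1.4,"y": 4.1,"z": 0,"wx": 0,"wy": 0,"wz": 0,"gripper": 5}
    - {"x": 1.4,"y": 4.1,"z": 0,"wx": 0,"wy": 0,"wz": 0,"gripper": 5}
    - {"x": 1.4,"y": 4.1,"z": 0,"wx": 0,"wy": 0,"wz": 0,"gripper": 5}
    - {"x": 1.4,"y": 4.1,"z": 0,"wx": 0,"wy": 0,"wz": 0,"gripper": 5}
    - {"x": 1.5,"y": 4.1,"z": 0,"wx": 0,"wy": 0,"wz": 0,"gripper": 5}
    - {"x": 1.5,"y": 4.1,"z": 0,"wx": 0,"wy": 0,"wz": 0,"gripper": 5}
    - {"x": 1.5,"y": 4.0,"z": 0,"wx": 0,"wy": 0,"wz": 0,"gripper": 5}
    - {"x": 0,"y": 0,"z": 0,"wx": 0,"wy": 0,"wz": -0.143,"gripper": 5}
    - {"x": 0,"y": 0,"z": 0,"wx": 0,"wy": 0,"wz": -0.143,"gripper": 5}
    - {"x": 0,"y": 0,"z": 0,"wx": 0,"wy": 0,"wz": -0.143,"gripper": 5}
    - {"x": 0,"y": 0,"z": 0,"wx": 0,"wy": 0,"wz": -0.143,"gripper": 5}
    - {"x": 0,"y": 0,"z": 0,"wx": 0,"wy": 0,"wz": -0.143,"gripper": 5}
    - {"x": 0,"y": 0,"z": 0,"wx": 0,"wy": 0,"wz": -0.143,"gripper": 5}
    - {"x": 0,"y": 0,"z": 0,"wx": 0,"wy": 0,"wz": -0.143,"gripper": 5}
    - {"x": 0,"y": 0,"z": 0,"wx": 0,"wy": 0,"wz": -0.143,"gripper": 5}
    - {"x": 0,"y": 0,"z": 0,"wx": 0,"wy": 0,"wz": -0.143,"gripper": 5}
    - {"x": 0,"y": 0,"z": 0,"wx": 0,"wy": 0,"wz": -0.143,"gripper": 5}
    - {"x": 0,"y": 0,"z": 0,"wx": 0,"wy": 0,"wz": -0.141,"gripper": 5}
    - {"x": 0,"y": 0,"z": 0,"wx": 0,"wy": 0,"wz": 0,"gripper": 5}

```text
time_s: 11.2
position: [0.4608, -0.0837, 0.3751]
tool_rot: [[0.259, 0.966, -0.001], [0.966, -0.259, 0.001], [0.0, -0.001, -1.0]]
ft_force: [0.4, 0.7, -0.6]
grip_width: 0.0499
```

```bash
python3 d.py 0.4597 -0.084 0.234; python3 -c "
from h import *
im=grab('wrist','6'); o=env.observe()
print(proj(im,[[.4597,-.084,.079],[.4597,-.084,.090],o['position']+.155*o['tool_rot'][:,2]]).round())"
```

```text
t 11.2 pos [ 0.4608 -0.0837  0.3751] F [ 0.4  0.7 -0.6] grip 0.0499 yawx 75.01 z [-1.3e-03  6.0e-04 -1.0e+00]
tool cm [-0.06 -0.07 14.11]
[[274. 202.]
 [274. 205.]
 [275. 286.]]
```

View pics/wrist_6.png

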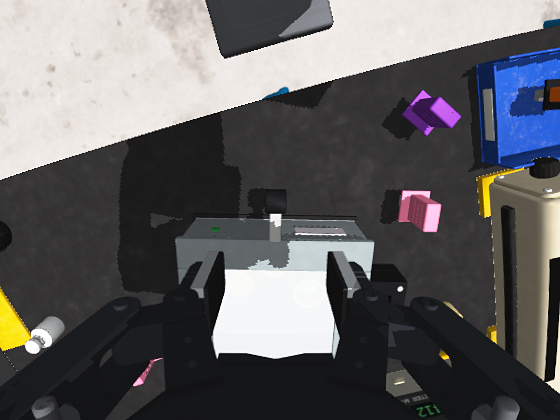

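The knob is at (276,200) against a predicted (274,202), so it's aligned. I'll go down and pinch.

>>> step_arm:
  increments:
    - {"x": 0,"y": -0.1,"z": 3,"wx": 0,"wy": 0,"wz": 0,"gripper": 5}
    - {"x": 0,"y": 0,"z": 3,"wx": 0,"wy": 0,"wz": 0,"gripper": 5}
    - {"x": 0,"y": 0,"z": 3,"wx": 0,"wy": 0,"wz": 0,"gripper": 5}
    - {"x": 0,"y": 0,"z": 3,"wx": 0,"wy": 0,"wz": 0,"gripper": 5}
    - {"x": 0,"y": 0,"z": 1.5,"wx": 0,"wy": 0,"wz": 0,"gripper": 5}
    - {"x": 0,"y": 0,"z": 0.7,"wx": 0,"wy": 0,"wz": 0,"gripper": 5}
    - {"x": 0,"y": 0,"z": 0,"wx": 0,"wy": 0,"wz": 0,"gripper": 5}
    - {"x": 0,"y": 0,"z": 0,"wx": 0,"wy": 0,"wz": 0,"gripper": 1}
    - {"x": 0,"y": 0,"z": 0,"wx": 0,"wy": 0,"wz": 0,"gripper": 1}
    - {"x": 0,"y": 0,"z": 0,"wx": 0,"wy": 0,"wz": 0,"gripper": 1}
    - {"x": 0,"y": 0,"z": 0,"wx": 0,"wy": 0,"wz": 0,"gripper": 1}
    - {"x": 0,"y": 0,"z": 0,"wx": 0,"wy": 0,"wz": 0,"gripper": 1}
    - {"x": 0,"y": 0,"z": 0,"wx": 0,"wy": 0,"wz": 0,"gripper": 1}
    - {"x": 0,"y": 0,"z": 0,"wx": 0,"wy": 0,"wz": 0,"gripper": 1}
  newtons: 50

```text
time_s: 12.65
position: [0.46, -0.0834, 0.234]
tool_rot: [[0.26, 0.966, 0.001], [0.966, -0.26, -0.0], [0.0, 0.001, -1.0]]
ft_force: [2.7, 4.2, 4.1]
grip_width: 0.0168
```

```bash
python3 d.py 0.4597 -0.084 0.234; python3 -c "
import numpy as np
a=np.radians(np.arange(0,61,5)); x=200*(1-np.cos(a)); z=200*np.sin(a)
print(np.c_[np.diff(x),np.diff(z)].round(1).tolist())"
```

```text
t 12.65 pos [ 0.46   -0.0834  0.234 ] F [2.7 4.2 4.1] grip 0.0168 yawx 74.92 z [ 1.4e-03 -1.0e-04 -1.0e+00]
tool cm [-0.07 -0.01  0.  ]
[[0.8, 17.4], [2.3, 17.3], [3.8, 17.0], [5.2, 16.6], [6.7, 16.1], [8.1, 15.5], [9.4, 14.7], [10.6, 13.8], [11.8, 12.9], [12.9, 11.8], [13.8, 10.6], [14.7, 9.4]]
```

>>> step_arm:
  increments:
    - {"x": 0,"y": 0.02,"z": -0.87,"wx": 0,"wy": 0,"wz": 0,"gripper": 1}
    - {"x": 0,"y": 0.06,"z": -0.87,"wx": 0,"wy": 0,"wz": 0,"gripper": 1}
    - {"x": 0,"y": 0.1,"z": -0.87,"wx": 0,"wy": 0,"wz": 0,"gripper": 1}
    - {"x": 0,"y": 0.13,"z": -0.86,"wx": 0,"wy": 0,"wz": 0,"gripper": 1}
    - {"x": 0,"y": 0.17,"z": -0.85,"wx": 0,"wy": 0,"wz": 0,"gripper": 1}
    - {"x": 0,"y": 0.21,"z": -0.85,"wx": 0,"wy": 0,"wz": 0,"gripper": 1}
    - {"x": 0,"y": 0.24,"z": -0.83,"wx": 0,"wy": 0,"wz": 0,"gripper": 1}
    - {"x": 0,"y": 0.28,"z": -0.83,"wx": 0,"wy": 0,"wz": 0,"gripper": 1}
    - {"x": 0,"y": 0.32,"z": -0.81,"wx": 0,"wy": 0,"wz": 0,"gripper": 1}
    - {"x": 0,"y": 0.35,"z": -0.8,"wx": 0,"wy": 0,"wz": 0,"gripper": 1}
    - {"x": 0,"y": 0.39,"z": -0.78,"wx": 0,"wy": 0,"wz": 0,"gripper": 1}
    - {"x": 0,"y": 0.42,"z": -0.77,"wx": 0,"wy": 0,"wz": 0,"gripper": 1}

```text
time_s: 13.85
position: [0.4858, -0.0906, 0.334]
tool_rot: [[0.26, 0.966, -0.001], [0.966, -0.26, -0.0], [-0.001, -0.001, -1.0]]
ft_force: [0.3, -1.1, -7.1]
grip_width: 0.0171
```

Forces are mild, so I'll carry on from 30 to 60 degrees.

>>> step_arm:
  increments:
    - {"x": 0,"y": 0.45,"z": -0.75,"wx": 0,"wy": 0,"wz": 0,"gripper": 1}
    - {"x": 0,"y": 0.48,"z": -0.73,"wx": 0,"wy": 0,"wz": 0,"gripper": 1}
    - {"x": 0,"y": 0.51,"z": -0.7,"wx": 0,"wy": 0,"wz": 0,"gripper": 1}
    - {"x": 0,"y": 0.55,"z": -0.68,"wx": 0,"wy": 0,"wz": 0,"gripper": 1}
    - {"x": 0,"y": 0.57,"z": -0.66,"wx": 0,"wy": 0,"wz": 0,"gripper": 1}
    - {"x": 0,"y": 0.61,"z": -0.63,"wx": 0,"wy": 0,"wz": 0,"gripper": 1}
    - {"x": 0,"y": 0.63,"z": -0.6,"wx": 0,"wy": 0,"wz": 0,"gripper": 1}
    - {"x": 0,"y": 0.66,"z": -0.58,"wx": 0,"wy": 0,"wz": 0,"gripper": 1}
    - {"x": 0,"y": 0.68,"z": -0.55,"wx": 0,"wy": 0,"wz": 0,"gripper": 1}
    - {"x": 0,"y": 0.7,"z": -0.51,"wx": 0,"wy": 0,"wz": 0,"gripper": 1}
    - {"x": 0,"y": 0.73,"z": -0.49,"wx": 0,"wy": 0,"wz": 0,"gripper": 1}
    - {"x": 0,"y": 0.74,"z": -0.45,"wx": 0,"wy": 0,"wz": 0,"gripper": 1}
    - {"x": 0,"y": 0,"z": 0,"wx": 0,"wy": 0,"wz": 0,"gripper": 1}
    - {"x": 0,"y": 0,"z": 0,"wx": 0,"wy": 0,"wz": 0,"gripper": 1}
    - {"x": 0,"y": 0,"z": 0,"wx": 0,"wy": 0,"wz": 0,"gripper": 1}
    - {"x": 0,"y": 0,"z": 0,"wx": 0,"wy": 0,"wz": 0,"gripper": 1}
    - {"x": 0,"y": 0,"z": 0,"wx": 0,"wy": 0,"wz": 0,"gripper": 1}

```text
time_s: 15.55
position: [0.5562, -0.1103, 0.4069]
tool_rot: [[0.26, 0.966, -0.002], [0.966, -0.26, -0.002], [-0.003, -0.002, -1.0]]
ft_force: [-4.3, -7.6, -7.3]
grip_width: 0.0169
```

```bash
python3 d.py 0.5568 -0.112 0.407; python3 -c "
from h import *
s=grab('side','7')['color'];t=grab('top','7')['color']
cv2.imwrite('pics/c7.png',np.hstack([cv2.resize(s[110:310,150:350],(400,400)),cv2.resize(t[150:300,120:340][:,:],(400,273)) if 0 else cv2.resize(t[130:310,130:310],(400,400))]))"
```

```text
t 15.55 pos [ 0.5562 -0.1103  0.4069] F [-4.3 -7.6 -7.3] grip 0.0169 yawx 74.91 z [-0.0022 -0.0022 -1.    ]
tool cm [-0.15  0.1  -0.01]
```

View pics/c7.png

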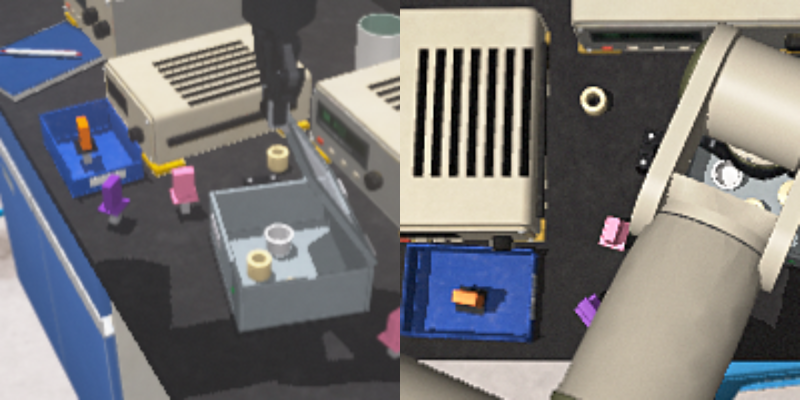

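The lid is open, the plug stands in the bin (side crop (84,135)) and the bush hasn't moved. I'll check the angle by projecting lid corners and the knob, with time passing to confirm it's steady.

```bash
python3 - <<'E'
from h import *
s=env.get_image('side'); yaw=np.radians(-15.1); o=np.array([.5763,-.1165])
R=np.array([[np.cos(yaw),-np.sin(yaw)],[np.sin(yaw),np.cos(yaw)]])
V=np.array([130,110]); img=cv2.resize(s['color'][110:270,230:350],None,fx=5,fy=5,interpolation=cv2.INTER_CUBIC)
img=img[:600]
for a,col in((53,(0,0,255)),(60,(0,255,0)),(67,(255,0,0))):
    r=np.radians(a); P=[]
    for l,y in((0,.09),(.165,.09),(.165,-.09),(0,-.09),(.2,0)):
        n=.004; P.append(np.r_[R@[.08-l*np.cos(r)+n*np.sin(r),y]+o,.079+l*np.sin(r)+n*np.cos(r)])
    p=(proj(s,P)-[230,110])*5; print(a,p.round().tolist())
    for q in p[1:3]: cv2.circle(img,tuple(int(v) for v in q),3,col,-1)
    cv2.line(img,tuple(int(v) for v in p[2]),tuple(int(v) for v in p[3]),col,1)
cv2.imwrite('pics/c8.png',img); print(img.shape,env.observe()['position'],env.observe()['ft_force'])
E
```

```text
53 [[429.0, 423.0], [247.0, 230.0], [354.0, 459.0], [549.0, 654.0], [252.0, 289.0]]
60 [[430.0, 423.0], [283.0, 206.0], [395.0, 432.0], [549.0, 655.0], [298.0, 258.0]]
67 [[430.0, 424.0], [320.0, 186.0], [438.0, 410.0], [549.0, 655.0], [349.0, 231.0]]
(600, 600, 3) [ 0.55621458 -0.11032013  0.40690602] [-5.8744403  -7.65547843 -6.87903451]
```

View pics/c8.png

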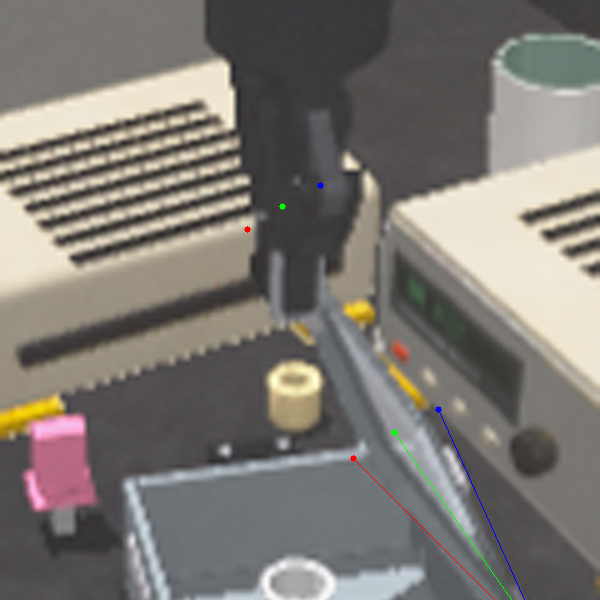

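My reading of the picture: the lid's right outline crosses crop row 290 at about x=330. Prediction there is 304 for 53°, 340 for 60° and 368 for 67°, so roughly 58–60°. The knob rise of 173 mm gives 59.9°. The hold is steady, so I'm handing in.

```bash
python3 -c "
from h import *
o=env.observe(); print(o['time_s'],o['position'].round(4),o['qvel'].round(2),o['grip_width']); print(env.close_job())"
```

```text
15.7 [ 0.5562 -0.1103  0.4069] [-0.12  0.04 -0.02  0.02 -0.13 -0.14] 0.017221730846490705
the job is handed in; nothing more can be done
None
```

I pulled the orange plug out of its socket and left it in the blue bin. I then pinched the lid's knob, raised the lid to about 60° and handed the job in at 15.7 s, still holding it. The interface gives no verdict.

**Lid angle:** the gripper rose 173 mm from the shut position, which works out to 59.9°. The side camera suggested about 58–60°. That picture was a coarse check, because the lid was nearly edge-on to the camera and I had used all my picture views.

**Hold:** the arm was still, with the fingers 17 mm apart on the 18 mm knob. The wrist read about 7 N of load. It also read a sideways pull of about 9 N, probably because the grip is 1–2 mm off the knob's centre.

**Plug and bin:** the last pictures show the plug standing upright and released in the upright bin.

**Other objects:** the bush and the look-alikes in view looked unmoved. I did not measure the loupe and the weight again, but the arm stayed well away from them.

One slip along the way: my first two move commands were refused for missing keys, and nothing moved.

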